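# Find the heavy side of a printed rotor on its balancing stand and hold it down

### The arm

A 7-joint arm with a two-finger parallel gripper is mounted at the origin on a cart in front of the work surface, level with it; the furniture and walls round the work are solid. World frame = base frame: x ahead of the robot, y to its left, z up, the work surface at z = 0. Lengths are in mm, angles in rad, forces in N, time in s.
With the tool pointing down it reaches from about 425 to 1025 mm from the base axis. Payload 3.6 kg.
Tool frame: the origin (TCP) lies at the very end of the fingers, on their centre line; the grasp point (between the pads) lies 19 mm behind it (robot.grip_depth is the distance from the TCP to the grasp point, in mm); z points along the fingers, y is the direction in which the jaws open and shut (so a half turn about z gives the same grasp; the last joint's range is limited). The gripper opens to 85 mm and grips with 20 to 120 N. Pads are 22 mm wide; open, the fingers measure 114 mm over their backs; the gripper's body (76 mm by 85 mm) begins 54 mm behind the grasp point. The pads swing forward as they close: fully open they stand 13 mm farther back than shut.
Start: joints at [1.095, 0.591, 0.048, 1.609, -0.033, 0.943, -0.034], TCP at [270.131, -672.799, 231.302] pointing down, gripper open.
Joint ranges: [-2.69, 2.69], [-0.47, 2.24], [-1.27, 1.36], [0.19, 2.51], [-1.53, 4.68], [0.08, 2.07], [-3.09, 3.09]. Speed limits (rad/s): [2.57, 2.57, 3.14, 3.14, 3.14, 3.14, 3.14].

### API

Orientations are given as a unit quaternion [w, x, y, z].
In Python, from bench import robot, viewer, workorder gives the robot as it stands.
- The arm moves only by the tool move_arm, never from a script. Its argument "motion" is a list of rows, each a list of 4 numbers: the shift along the world's x, y, z scaled (see below), then the turn about the world's z scaled (see below). In form: [[dx, dy, dz, twist], ...]. A call has 1 to 8 rows; each row is the pose to reach, as a shift and turn from the pose commanded when the call began; what a row does not reach only later rows make up. The controller multiplies each number of a shift by 0.3 m and each number of a turn by 1.5 rad. A row lasts 1/10 s, in which the tool goes at most 50 mm and 8.59 degrees, less where a joint would pass 70% of its speed; a pose out of reach is approached as far as the arm can. A call with a number of a shift or a turn outside -1 to 1 is refused whole. A call with a gripper value outside its range is refused whole. "grip" is the closure, from -1 (fully open) to 1 (shut), set as the call begins (left out, the last holds). The fingers move at their own pace and stop on an object; "squeeze" is the grip in N (left out, the last holds). Time passes only in rows, so rows that repeat a pose let the fingers close. It gives the time, the measured TCP pose, the force and the opening at its end, in the units of the state.
- robot.read_state(): the state, without advancing time (a new reading comes with each control period).
- viewer.capture(name): name is "scene" or "side" or "wrist"; returns the picture (384x512x3 uint8, red, green, blue); there is no depth.
- viewer.camera_info(name): a dict with "fx", "fy", "cx", "cy" (pixels), "xyz" and "rotation" of the camera in the world; the wrist camera has in their place "tool_from_camera" (4x4, takes a point from camera to tool coordinates, whose origin is the TCP and whose axes are the flange's). Camera axes: x right, y up, looking along -z (the intrinsics and any distortion apply to the point x, -y, -z); pixel columns grow to the right and rows downward; lengths in mm; the calibration is good to about 2 mm. The wrist camera is an equidistant fisheye: a pixel r from the principal point sees the ray r / f radians off the axis. A picture is of the moment at which its call begins: read the wrist's pose just before it. camera_info takes no time and is no camera call.
- workorder.close_job(): hands the job in, once; it reports no verdict.
The state is a dict: "time": time; "joints": joint angles; "joint_vel": joint speeds; "effort": joint torques, N m; "position": TCP position; "orientation": TCP orientation; "ft_force": force on the tool from outside, world axes, zero at the start; "moment": the same for the moment, N m; "opening": finger opening in mm.
Only numpy, scipy, OpenCV 4.12 (cv2) and the standard library are available. Lean on these libraries where they do the work, as an engineer would, in place of code of your own. Each camera call takes 0.05 s, during which the arm holds its last target. There are 200 camera calls.

### The job

The blue rotor on the balancing stand has a ballast slug sealed inside, and I want to mark its light side. First press the bearing keeper in front of it down until it snaps fully shut, not touching the rotor before; then turn the rotor by hand, feel from both sides where its heavy side is (the bearings drag, so it stops short of the bottom), and turn the heavy side straight down. Finish while still gripping the rotor's rim between the fingers, at rest, and leave the other things on the desk alone.

Things in the scene. Friction and masses are not known exactly. Their poses are not given: they have to be found in the camera images.
- stand: aluminium balancing stand, fixed to the desk; base plate 150 x 120 x 12 mm (x, y, z); origin under its centre. x points along the axle, away from the robot, y left, z up. A front pillar (centre 55 mm in front of the origin) and a rear one (50 mm behind), both 16 mm thick and 44 mm wide, carry the rotor; only the open keeper and the rotor rise over 126 mm
- axle (a point): centre of the rotor, on the axle line, 105 mm above the desk; axes as the stand's. The rotor is a closed blue disc, diameter 130 mm, 20 mm thick along x (10 mm to either side of this point), with flat faces; about 35 mm of free room between each face and the pillars. The bearings drag with 0.047 N m either way, so it also stays put with its heavy side near the very top or bottom
- rim_top (a point): highest point of the rotor's rim, 65 mm above the axle; fixed to the stand, does not turn. Grip the rim across its two faces from above, 10 to 20 mm deep, and follow it round the axle: 45 degrees to either side can be reached with the tool upright, the pads pivoting on the faces
- rotor (a joint): turn of the rotor, rad: 0 when the white index line on its faces points up, grows anticlockwise seen from the robot (the line goes left, to the stand's +y); no limit. The line does not tell the heavy side: the slug (0.2 to 0.3 kg, 46 mm off the axle) is elsewhere every time. Let go, the rotor rolls back in about 2 s and stops 20 to 30 degrees short of heavy side down
- keeper (a joint): angle of the bearing keeper, rad: 0 fully shut, grows as its free right end lifts; starts at 0.5 to 0.9. It stays where it is left, until it meets the spring clip at about 0.15; from there about 5 N on the tab snap it shut. A dark steel cap, 16 mm wide along x, on the front pillar
- keeper_hinge (a point): middle of the keeper's hinge line, which is parallel to the axle: 55 mm in front of the axle point, 27 mm to its left, at the same height
- keeper_tab (a point): middle of the upper face of the red thumb tab at the keeper's free (right) end, where to press; turns with the keeper. With the keeper shut it lies 63 mm to the right of the hinge and 20 mm above it (125 mm over the desk). The tab is 24 mm long (y) and 16 mm wide (x)
- marker_red: red and white marker 123 mm long, lying; leave it alone
- tape_roll: roll of tape, diameter 52 mm, 19 mm high, lying flat; leave it alone
- sticky_pad: green pad of sticky notes, 77 x 76 x 12 mm; leave it alone
- gear_large: blue printed gear, diameter 52 mm, 9 mm high; leave it alone
- ring_part: green printed ring, diameter 44 mm, 10 mm high; leave it alone
- side_cutters: red side cutters 94 mm long; leave them alone
- screwdriver: orange screwdriver 151 mm long; leave it alone
- phone: black phone 147 x 72 x 8 mm, lying; leave it alone
Mind the look-alikes: they are no part of the job. There is more than one size of the stand; the job needs the larger.

How it is judged (in metres and radians):
On the way:
1. the keeper is pressed shut past its detent (value of joint keeper below 0.04 rad), for 0.2 s.
At the end, for the whole second after the job is handed in: Keeper shut (under 0.04 rad), slug within 12 degrees of straight below the axle, rotor at rest (under 0.1 rad/s), gripped by the rim: over 2 N of the fingers on its front and on its rear face, the point between the finger pads within 88 mm of the axle centre (value of joint keeper below 0.04 rad and z of slug_c0 in the frame of axle below -0.0435 m and y of slug_c0 in the frame of axle between -0.0096 and 0.0096 m and velocity of joint rotor between -0.1 and 0.1 rad/s and contact force between the fingers and rotor_c0 above 2 N and contact force between the fingers and rotor_c1 above 2 N and distance between the grasp point and axle below 0.088 m); the arm keeps its last pose, push and grip.
It fails at once if the rotor is touched while the keeper is not shut (value of joint keeper above 0.06 rad and (contact force between the fingers and rotor_c0 above 0.5 N or contact force between the fingers and rotor_c1 above 0.5 N)).
It fails at once if another thing on the desk is moved by more than 20 mm (distance of any of marker_red, tape_roll, sticky_pad, gear_large, ring_part, side_cutters, screwdriver, phone from where it was at the start of the episode above 0.02 m).
It also fails if it takes over 67 s, if anything falls off the work surface, if the arm or the gripper's body presses on something with over 40 N, if the wrist force passes 120 N, or if a joint passes its speed limit or range.

## Working session

There is one attempt and no reset: what is moved stays moved. The work goes in short steps, Python scripts to look and compute and a tool call to move; the robot and the scene stay as the last step left them, time stands still between calls to the robot, and variables do not carry over. Pictures are saved under pics/ and viewed, about 8 in all and at most 12, crops included, and the job is handed in when it is done.

Besides the shell and the picture viewer there is one more tool, called after "Request:" by a JSON object that holds its "method" and its "body", one argument or row to a line. move_arm: Moves the arm, as the interface text tells. Its arguments: {"type":"object","properties":{"motion":{"type":"array","items":{"type":"array","items":{"type":"number","minimum":-1,"maximum":1}}},"grip":{"type":"number"},"squeeze":{"type":"number"}},"required":["motion"]}

```bash
mkdir -p pics; ls; python3 - <<'E'
from bench import robot, viewer
import cv2
s=robot.read_state(); print(s)
for n in("scene","side"):
    cv2.imwrite(f"pics/{n}0.png",viewer.capture(n)[:,:,::-1]); print(n,viewer.camera_info(n))
print(viewer.camera_info("wrist"))
E
```

```text
pics
{'time': 0.0, 'joints': array([ 1.0954713 ,  0.59210824,  0.04834099,  1.6098434 , -0.03327992,
        0.94269727, -0.0336701 ]), 'joint_vel': array([-0.00161002, -0.0017626 , -0.0009593 , -0.00176762, -0.00015508,
        0.00222402, -0.00170091]), 'effort': array([ 3.79769299e-04, -5.48685694e+01,  1.54649310e+00, -1.98127913e+01,
        9.33369360e-03,  8.71921278e-03, -7.27870201e-06]), 'position': array([ 269.81130925, -672.02428036,  230.14197443]), 'orientation': array([-1.08649976e-03,  9.81822562e-01,  1.89797758e-01, -2.94365780e-04]), 'ft_force': array([0.34765403, 0.05727459, 0.62542167]), 'moment': array([0.01212581, 0.06463815, 0.05324751]), 'opening': 85.2898220234768}
scene {'fx': 449.5091655467781, 'fy': 449.5091655467781, 'cx': 258.5361550082089, 'cy': 191.7336310571224, 'xyz': array([-962.62926683, -779.14734089,  953.06144535]), 'rotation': array([ 0.72395458,  0.46713895, -0.26456874, -0.43321398])}
side {'fx': 365.52188878689276, 'fy': 365.52188878689276, 'cx': 263.68375015317804, 'cy': 198.5120259883574, 'xyz': array([ 582.49115045, 1161.40203776,  772.0596005 ]), 'rotation': array([0.02192951, 0.01220927, 0.48697854, 0.87305323])}
{'fx': 297.3186396354542, 'fy': 297.3186396354542, 'cx': 256.26626755662414, 'cy': 186.27955344382832, 'tool_from_camera': array([[-8.21380518e-04,  9.43933281e-01,  3.30135254e-01,
         8.54579875e+01],
       [ 9.99999660e-01,  7.49078842e-04,  3.46221096e-04,
         5.36113749e-02],
       [ 7.95122814e-05,  3.30135426e-01, -9.43933575e-01,
        -1.41903269e+02],
       [ 0.00000000e+00,  0.00000000e+00,  0.00000000e+00,
         1.00000000e+00]])}
```

View pics/scene0.png

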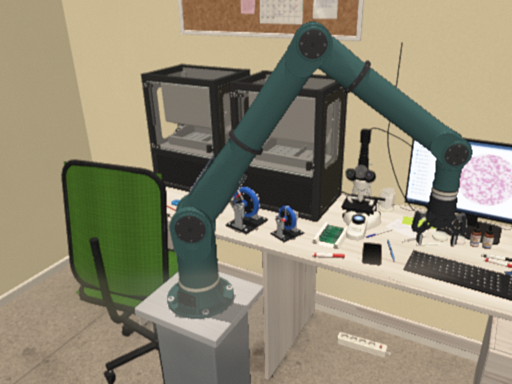

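View pics/side0.png

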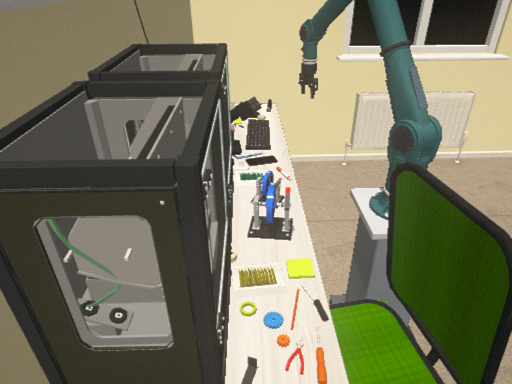

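The scene view shows two stands, the larger at about (245,208) and the smaller at (287,222). In the side view the larger is at (270,210). I'll zoom in on both in one picture.

```bash
python3 - <<'E'
import cv2,numpy as np
a=cv2.imread("pics/scene0.png")[175:245,220:310]; b=cv2.imread("pics/side0.png")[160:245,235:305]
a=cv2.resize(a,None,fx=4.8,fy=4.8,interpolation=cv2.INTER_CUBIC); b=cv2.resize(b,None,fx=5,fy=5,interpolation=cv2.INTER_CUBIC)
o=np.zeros((430,790,3),np.uint8); o[:a.shape[0],:a.shape[1]]=a; o[:425,436:786]=b
cv2.imwrite("pics/c1.png",o)
E
```

```text
(no output)
```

View pics/c1.png

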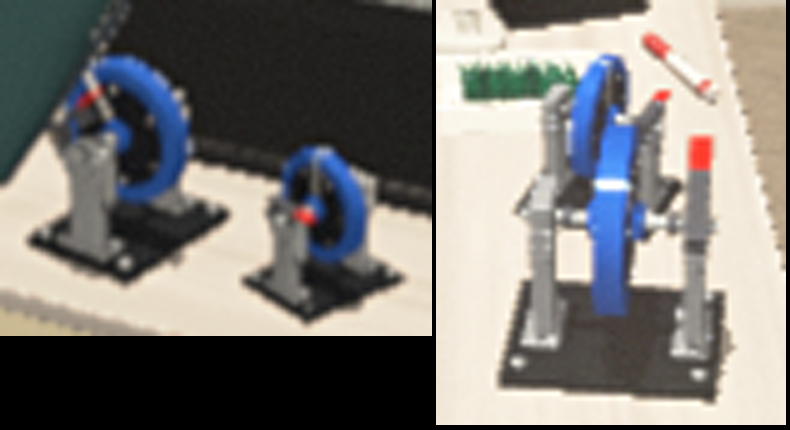

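Larger stand: base corners in the side crop are at about (500,375), (718,388), (520,290) and (722,290). The keeper's red tab stands open on the robot side. Next I compute the pose.

```bash
cat > h.py <<'E'
import numpy as np
from bench import robot, viewer
from scipy.spatial.transform import Rotation as R
def q(w): return R.from_quat([w[1],w[2],w[3],w[0]])
def cam(n,s=None):
    c=viewer.camera_info(n)
    if n!="wrist": return c,np.array(c["xyz"]),q(c["rotation"]).as_matrix()
    s=s or robot.read_state(); T=c["tool_from_camera"]; W=q(s["orientation"]).as_matrix()
    return c,W@T[:3,3]+s["position"],W@T[:3,:3]
def rays(n,uv,s=None):
    c,o,M=cam(n,s); uv=np.atleast_2d(uv).astype(float)
    x=(uv[:,0]-c["cx"])/c["fx"]; y=(uv[:,1]-c["cy"])/c["fy"]
    if n=="wrist":
        t=np.hypot(x,y); k=np.where(t>1e-9,np.sin(t)/np.maximum(t,1e-9),1)
        d=np.c_[x*k,-y*k,-np.cos(t)]
    else: d=np.c_[x,-y,-np.ones(len(x))]
    return o,d@M.T
def onplane(n,uv,z,s=None):
    o,d=rays(n,uv,s); return o+d*((z-o[2])/d[:,2])[:,None]
def project(n,P,s=None):
    c,o,M=cam(n,s); p=(np.atleast_2d(P)-o)@M; p=p*[1,-1,-1]
    if n=="wrist":
        r=np.hypot(p[:,0],p[:,1]); t=np.arctan2(r,p[:,2]); k=t/np.maximum(r,1e-9); x,y=p[:,0]*k,p[:,1]*k
    else: x,y=p[:,0]/p[:,2],p[:,1]/p[:,2]
    return np.c_[x*c["fx"]+c["cx"],y*c["fy"]+c["cy"]]
def tri(n1,u1,n2,u2,s1=None,s2=None):
    o1,d1=rays(n1,u1,s1);o2,d2=rays(n2,u2,s2);d1=d1[0];d2=d2[0]
    k=np.linalg.lstsq(np.c_[d1,-d2],o2-o1,rcond=None)[0]; a=o1+k[0]*d1;b=o2+k[1]*d2
    return (a+b)/2,np.linalg.norm(a-b)
E
python3 - <<'E'
from h import *
np.set_printoptions(precision=1,suppress=True)
f=lambda u,v:(235+(u-436)/5-.4,160+v/5-.4)
P=onplane("side",[f(500,375),f(718,388),f(520,290),f(722,290)],10); print(P)
print(np.linalg.norm(P[0]-P[1]),np.linalg.norm(P[1]-P[3]),P.mean(0))
g=lambda u,v:(220+u/4.8-.4,175+v/4.8-.4)
print(onplane("scene",[g(28,240),g(125,275),g(228,213)],10))
print("hub/red tab",tri("scene",g(85,100),"side",f(701,152)))
E
```

```text
[[588.  160.7  10. ]
 [440.7 182.6  10. ]
 [572.1  59.4  10. ]
 [424.5  66.8  10. ]]
148.944283493635 116.9704712175969 [506.3 117.4  10. ]
[[436.6 182.4  10. ]
 [422.3  73.3  10. ]
 [561.7  46.2  10. ]]
hub/red tab (array([449.5, 121.6, 158. ]), np.float64(4.14020787175426))
```

Stand is near (505,115), yaw about -9°, keeper open about 0.76 rad. I'll move to a view above it, with fingers closing on the way.

Request:
{"method": "move_arm", "body": {
  "motion": [
    [0.6,0.83,0.35,0.35],
    [0.6,0.83,0.35,0.35],
    [0.6,0.83,0.35,0.35],
    [0.6,0.83,0.35,0.35],
    [0.6,0.83,0.35,0.35],
    [0.6,0.83,0.35,0.35],
    [0.6,0.83,0.35,0.35],
    [0.6,0.83,0.35,0.35]
  ],
  "grip": 1,
  "squeeze": 40
}}

```text
time: 0.9
position: [454.5, -419.1, 337.7]
orientation: [0.0, 0.897, 0.442, 0.002]
ft_force: [-0.7, -0.7, -0.3]
opening: 0.2
```

Request:
{"method": "move_arm", "body": {
  "motion": [
    [0,1,0,0.336],
    [0,1,0,0.336],
    [0,1,0,0.336],
    [0,1,0,0.336],
    [0,1,0,0.336],
    [0,1,0,0.336],
    [0,1,0,0.336]
  ]
}}

```text
time: 1.6
position: [449.4, -117.6, 336.1]
orientation: [-0.001, 0.758, 0.652, 0.0]
ft_force: [0.3, -1.3, -0.5]
opening: -0.1
```

Request:
{"method": "move_arm", "body": {
  "motion": [
    [0,0.43,0,0],
    [0,0.43,0,0],
    [0,0.43,0,0],
    [0,0.43,0,0]
  ]
}}

```text
time: 2.0
position: [449.9, 8.3, 336.2]
orientation: [-0.0, 0.759, 0.651, 0.0]
ft_force: [0.2, -0.2, 1.4]
opening: -0.2
```

```bash
python3 - <<'E'
from h import *
import cv2,pickle
s=robot.read_state(); im=viewer.capture("wrist")[:,:,::-1]; pickle.dump(s,open("s1.pkl","wb"))
print(s["time"],s["position"],q(s["orientation"]).as_matrix().round(3),s["joints"],s["opening"],s["ft_force"])
cv2.imwrite("pics/w1.png",im)
E
```

```text
2.0 [449.94761335   8.27567533 336.16055964] [[ 0.153  0.988 -0.   ]
 [ 0.988 -0.153  0.001]
 [ 0.001 -0.    -1.   ]] [ 0.32609959  0.13616847 -0.49339816  2.06189049  0.07705597  0.96090659
 -0.36136706] -0.22406274188000636 [ 0.22810096 -0.17671227  1.36014571]
```

View pics/w1.png

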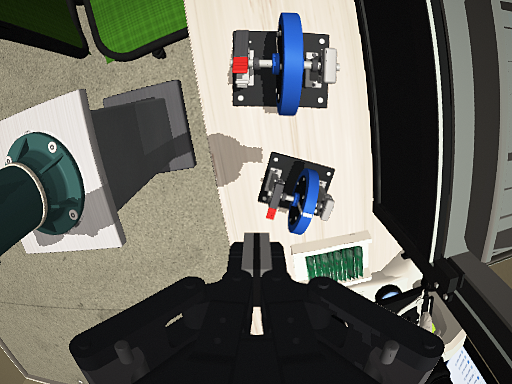

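Wrist view shows the larger stand at the top (base corners about (234,31), (329,32), (327,115), (232,107), tab at (240,65)). The smaller stand is at (295,195). Next I measure with masks.

```bash
cat > meas.py <<'E'
from h import *
import cv2
def meas(im,s,box):
    x0,y0,x1,y1=box; h=cv2.cvtColor(im,cv2.COLOR_RGB2HSV)
    m=np.zeros(im.shape[:2],bool); m[y0:y1,x0:x1]=1
    v=h[...,2]; S=h[...,1]; H=h[...,0]
    out={}
    for k,mm in dict(dark=(v<75),blue=(H>100)&(H<125)&(S>130)&(v>70),red=((H<8)|(H>172))&(S>150)&(v>90)).items():
        mm=(mm&m).astype(np.uint8)
        n,l,st,c=cv2.connectedComponentsWithStats(mm); i=1+np.argmax(st[1:,4]) if n>1 else 0
        mm=(l==i).astype(np.uint8) if k!="dark" else mm
        ys,xs=np.nonzero(mm); r=cv2.minAreaRect(np.c_[xs,ys].astype(np.float32))
        out[k]=(len(xs),cv2.boxPoints(r),r,np.array([xs.mean(),ys.mean()]))
    return out
E
python3 - <<'E'
from meas import *
import pickle
np.set_printoptions(precision=1,suppress=True)
s=pickle.load(open("s1.pkl","rb")); im=cv2.imread("pics/w1.png")[:,:,::-1].copy()
o=meas(im,s,(222,5,352,135))
for k,z in(("dark",12),("blue",165),("red",158)):
    print(k,o[k][0],o[k][1].tolist()); print(onplane("wrist",o[k][1],z,s),onplane("wrist",o[k][3],z,s))
c,p,M=cam("wrist",s); print("cam",p)
E
```

```text
dark 3803 [[231.25909423828125, 113.04517364501953], [233.27911376953125, 12.04558277130127], [328.66094970703125, 13.953224182128906], [326.64093017578125, 114.95281219482422]]
[[417.9  57.8  12. ]
 [446.6 216.6  12. ]
 [592.9 195.4  12. ]
 [566.7  33.5  12. ]] [[502.3 112.   12. ]]
blue 1937 [[279.6788635253906, 113.9696273803711], [282.0074157714844, 12.678329467773438], [304.3289489746094, 13.19146728515625], [302.0003967285156, 114.4827651977539]]
[[482.9  60.3 165. ]
 [501.5 167.4 165. ]
 [524.6 164.4 165. ]
 [506.3  56.5 165. ]] [[503.2 111.5 165. ]]
red 242 [[232.0, 57.0], [247.0, 57.0], [247.0, 72.0], [232.0, 72.0]]
[[442.8 128.3 158. ]
 [458.4 125.6 158. ]
 [455.8 109.6 158. ]
 [440.2 112.2 158. ]] [[449.5 118.9 158. ]]
cam [463.4  92.2 478.2]
```

Request:
{"method": "move_arm", "body": {
  "motion": [
    [0,0.367,-0.1,0],
    [0,0.367,-0.2,0],
    [0,0.367,-0.3,0],
    [0,0.367,-0.42,0],
    [0,0.367,-0.487,0],
    [0,0.367,-0.487,0],
    [0,0.367,-0.487,0]
  ]
}}

```text
time: 2.75
position: [450.8, 113.5, 190.0]
orientation: [0.0, 0.762, 0.647, -0.001]
ft_force: [0.6, 0.6, 0.7]
opening: 0.0
```

```bash
python3 - <<'E'
from h import *
import cv2,pickle
s=robot.read_state(); im=viewer.capture("wrist")[:,:,::-1]; pickle.dump(s,open("s2.pkl","wb"))
print(s["time"],s["position"],s["ft_force"])
cv2.imwrite("pics/w2.png",im)
a=viewer.capture("scene")[150:250,200:320,::-1]; b=viewer.capture("side")[150:250,220:320,::-1]
a=cv2.resize(a,(400,333),interpolation=cv2.INTER_CUBIC); b=cv2.resize(b,(333,333),interpolation=cv2.INTER_CUBIC)
o=np.zeros((590,740,3),np.uint8); o[:333,:400]=a; o[:333,400:733]=b; o[340:590,:512]=im[:250]; cv2.imwrite("pics/c2.png",o)
E
```

```text
2.75 [450.80711492 113.45248996 190.03867132] [0.62751485 0.56007482 0.70268523]
```

View pics/c2.png

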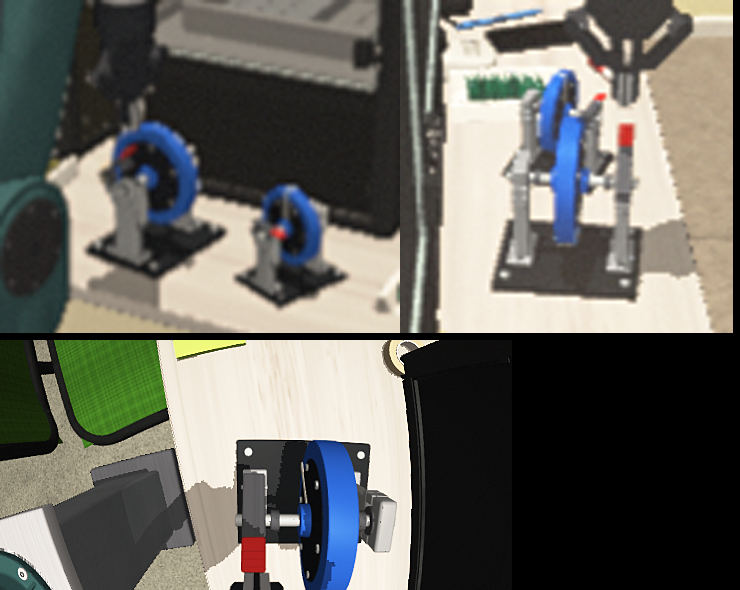

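Scene and side views are clear. The finger (256,240 in the wrist view) lines up with the red tab (253,215). I press along the keeper's arc.

Request:
{"method": "move_arm", "body": {
  "motion": [
    [-0.01,-0.015,-0.07,0],
    [-0.012,-0.02,-0.1,0],
    [-0.014,-0.035,-0.127,0],
    [-0.016,-0.05,-0.147,0],
    [-0.018,-0.066,-0.167,0],
    [-0.021,-0.08,-0.187,0],
    [-0.022,-0.087,-0.197,0],
    [-0.022,-0.087,-0.197,0]
  ]
}}

```text
time: 3.7
position: [443.2, 88.9, 130.8]
orientation: [-0.0, 0.761, 0.648, -0.001]
ft_force: [-1.1, -0.5, 0.3]
opening: 0.1
```

Request:
{"method": "move_arm", "body": {
  "motion": [
    [0,-0.003,-0.01,0],
    [0,-0.003,-0.015,0],
    [0,-0.003,-0.02,0]
  ]
}}

```text
time: 4.0
position: [443.4, 88.1, 124.9]
orientation: [-0.0, 0.761, 0.648, -0.0]
ft_force: [-0.5, 0.2, 0.8]
opening: 0.1
```

```bash
python3 - <<'E'
from meas import *
import pickle
np.set_printoptions(precision=1,suppress=True)
s=robot.read_state(); print(s["time"],s["position"],s["ft_force"])
s=pickle.load(open("s2.pkl","rb"))
P=onplane("wrist",[(237,101),(370,104)],12,s); print(P, np.linalg.norm(P[0]-P[1]))
im=cv2.imread("pics/w2.png")[:,:,::-1].copy()
o=meas(im,s,(225,90,400,250)); 
for k,z in (("red",160),("blue",165)): print(k,o[k][1],onplane("wrist",o[k][3],z,s))
E
```

```text
4.0 [443.4  88.1 124.9] [-0.5  0.2  0.8]
[[441.8 185.3  12. ]
 [587.4 162.4  12. ]] 147.33848698735676
red [[241. 197.]
 [265. 197.]
 [265. 232.]
 [241. 232.]] [[449.8 119.9 160. ]]
blue [[301.8 248.9]
 [303.2  99.8]
 [359.  100.3]
 [357.5 249.5]] [[503.7 139.4 165. ]]
```

Request:
{"method": "move_arm", "body": {
  "motion": [
    [0,0,-0.01,0],
    [0,0,-0.01,0],
    [0,0,-0.02,0],
    [0,0,-0.02,0]
  ]
}}

```text
time: 4.4
position: [444.3, 87.9, 123.5]
orientation: [0.003, 0.761, 0.648, -0.001]
ft_force: [-10.3, -4.8, 52.7]
opening: 0.1
```

Request:
{"method": "move_arm", "body": {
  "motion": [
    [0,0,0.1,0],
    [0,0,0.26,0],
    [0,0,0.4,0],
    [0,0,0.4,0],
    [0,0,0.4,0]
  ],
  "grip": 1
}}

```text
time: 4.9
position: [444.0, 88.2, 239.9]
orientation: [0.001, 0.762, 0.648, 0.001]
ft_force: [-0.2, -0.8, -0.4]
opening: -0.3
```

```bash
python3 - <<'E'
from meas import *
import pickle
s=robot.read_state(); im=viewer.capture("wrist")[:,:,::-1]; pickle.dump(s,open("s3.pkl","wb"))
print(s["time"],s["position"],s["ft_force"],s["moment"])
cv2.imwrite("pics/w3.png",im)
A=viewer.capture("scene"); B=viewer.capture("side"); np.savez("cs3.npz",A=A,B=B)
a=A[180:230,225:285,::-1]; b=B[165:225,250:305,::-1]
a=cv2.resize(a,(360,300),interpolation=cv2.INTER_CUBIC); b=cv2.resize(b,(330,360),interpolation=cv2.INTER_CUBIC)
o=np.zeros((596,740,3),np.uint8); o[:300,:360]=a; o[:360,370:700]=b; o[306:596,:360]=cv2.resize(im[95:240,200:380],(360,290)); cv2.imwrite("pics/c3.png",o)
E
```

```text
4.9 [444.01166564  88.15792299 239.9280741 ] [-0.15898522 -0.80707154 -0.3972607 ] [0.00816745 0.03044169 0.00448159]
```

View pics/c3.png

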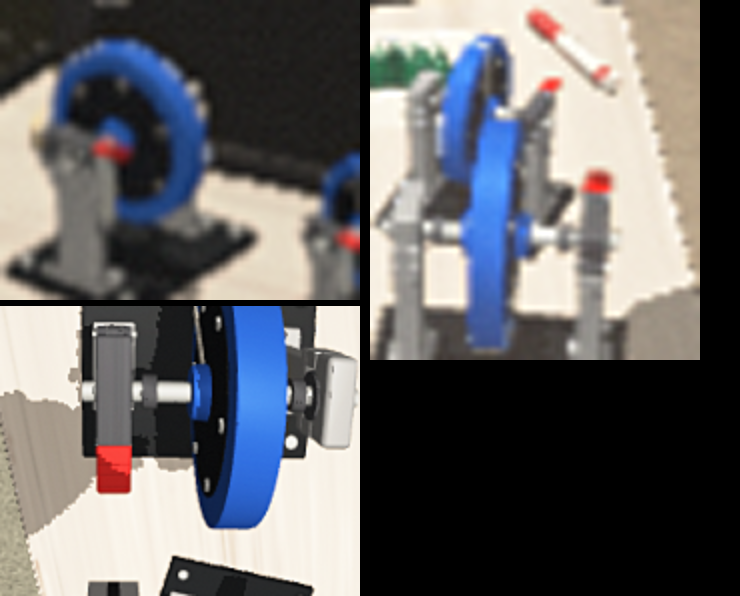

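```bash
python3 - <<'E'
from meas import *
import pickle
B0=cv2.imread("pics/side0.png")[:,:,::-1]; d=np.load("cs3.npz"); B=d["B"]
ax=np.array([505,115,105.]); y=np.radians(-9); X=np.array([np.cos(y),np.sin(y),0]); Y=np.array([-X[1],X[0],0]); Z=np.array([0,0,1.])
f=lambda t,x=0,r=65: ax+x*X+r*(np.sin(t)*Y+np.cos(t)*Z)
for n,I in(("t0",B0),("now",B)):
    print(n)
    for t in range(-10,115,5):
        u=project("side",f(np.radians(t)))[0]; p=cv2.getRectSubPix(np.ascontiguousarray(I),(1,1),tuple(map(float,u)))[0,0]
        print(t,u.round(0),p,end=" | ")
s=pickle.load(open("s3.pkl","rb")); W=cv2.imread("pics/w3.png")
print("\nhub",project("wrist",ax-10*X,s))
# polar unwarp of front face in wrist and scene
rr=np.linspace(18,64,60); tt=np.radians(np.arange(-180,180,1))
def unwarp(I,n,s,x):
    P=np.array([[f(t,x,r) for t in tt] for r in rr]).reshape(-1,3); uv=project(n,P,s).astype(np.float32).reshape(60,360,2)
    return cv2.remap(np.ascontiguousarray(I),uv[...,0],uv[...,1],cv2.INTER_LINEAR)
A0=cv2.imread("pics/scene0.png")
rows=[unwarp(W,"wrist",s,-10),unwarp(d["A"][:,:,::-1],"scene",None,-10),unwarp(A0,"scene",None,-10)]
o=cv2.resize(np.vstack(rows),(720,540)); cv2.imwrite("pics/u3.png",o)
E
```

```text
t0
-10 [272. 185.] [ 80 124 224] | -5 [271. 186.] [ 64 121 230] | 0 [271. 187.] [ 68 128 234] | 5 [271. 188.] [ 68 131 236] | 10 [271. 189.] [ 69 132 239] | 15 [271. 190.] [ 71 137 242] | 20 [271. 191.] [ 75 142 246] | 25 [270. 193.] [ 80 150 248] | 30 [270. 194.] [ 85 155 250] | 35 [270. 196.] [207 227 253] | 40 [270. 197.] [221 233 252] | 45 [270. 199.] [ 75 141 243] | 50 [270. 201.] [ 74 138 241] | 55 [270. 202.] [ 73 134 238] | 60 [270. 204.] [ 74 131 234] | 65 [269. 206.] [ 71 125 227] | 70 [269. 208.] [ 69 118 221] | 75 [269. 209.] [ 69 114 213] | 80 [269. 211.] [ 67 109 201] | 85 [269. 213.] [ 67 103 187] | 90 [269. 214.] [ 67  98 176] | 95 [269. 215.] [ 69  98 167] | 100 [269. 217.] [ 66  94 162] | 105 [269. 218.] [ 68  93 159] | 110 [269. 219.] [ 70  91 155] | now
-10 [272. 185.] [ 77 124 225] | -5 [271. 186.] [ 63 122 231] | 0 [271. 187.] [ 66 126 233] | 5 [271. 188.] [ 69 130 237] | 10 [271. 189.] [ 66 131 240] | 15 [271. 190.] [ 67 135 242] | 20 [271. 191.] [ 74 143 245] | 25 [270. 193.] [ 80 150 248] | 30 [270. 194.] [ 86 158 250] | 35 [270. 196.] [ 84 155 249] | 40 [270. 197.] [ 81 150 247] | 45 [270. 199.] [ 74 141 243] | 50 [270. 201.] [ 71 136 240] | 55 [270. 202.] [ 71 134 238] | 60 [270. 204.] [ 71 130 235] | 65 [269. 206.] [ 69 126 229] | 70 [269. 208.] [ 67 117 221] | 75 [269. 209.] [ 67 114 211] | 80 [269. 211.] [ 69 108 200] | 85 [269. 213.] [ 66 103 188] | 90 [269. 214.] [ 65 100 179] | 95 [269. 215.] [ 66  95 168] | 100 [269. 217.] [ 68  93 162] | 105 [269. 218.] [ 68  93 160] | 110 [269. 219.] [ 64  90 152] | 
hub [[304.13992786 138.88375284]]
```

View pics/u3.png

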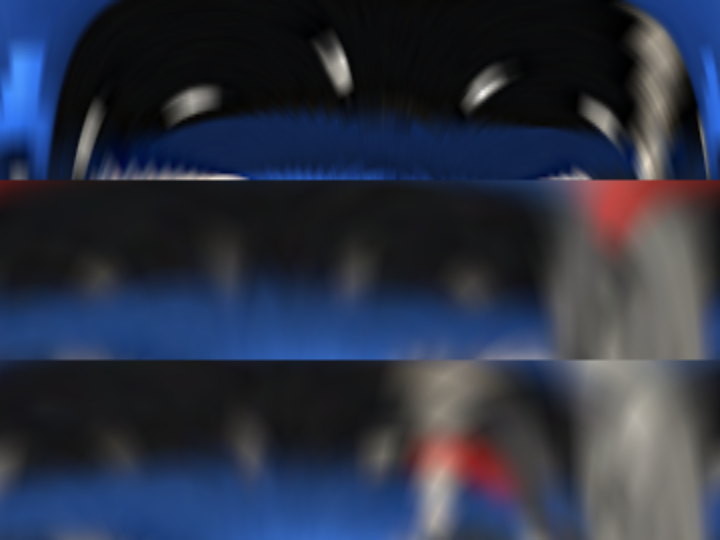

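The rotor has rolled freely from index +38° to about +145° since the start, so it should now rest short of the bottom on one side. The keeper is shut. I twist the wrist camera to the front for a better reading of the index.

Request:
{"method": "move_arm", "body": {
  "motion": [
    [0,-0.1,0,1],
    [0,-0.1,0,1],
    [0,-0.1,0,1],
    [0,-0.1,0,1],
    [0,-0.1,0,1],
    [0,-0.1,0,1],
    [0,-0.1,0,1],
    [0,-0.1,0,1]
  ]
}}

```text
time: 5.85
position: [442.4, 58.1, 237.6]
orientation: [-0.002, 0.259, 0.966, -0.0]
ft_force: [0.3, -0.3, 0.1]
opening: 0.1
```

Request:
{"method": "move_arm", "body": {
  "motion": [
    [0,0,0,0.2],
    [0,0,0,0.2],
    [0,0,0,0.2],
    [0,0,0,0.2]
  ]
}}

```text
time: 6.25
position: [442.8, 58.1, 238.1]
orientation: [-0.001, 0.117, 0.993, 0.0]
ft_force: [-0.2, 0.2, 0.4]
opening: -0.1
```

```bash
cat > look.py <<'E'
from meas import *
import pickle,sys
ax=np.array([505,115,105.]); y=np.radians(-9); X=np.array([np.cos(y),np.sin(y),0]); Y=np.array([-X[1],X[0],0]); Z=np.array([0,0,1.])
f=lambda t,x=0,r=65: ax+x*X+r*(np.sin(t)*Y+np.cos(t)*Z)
rr=np.linspace(20,64,60); tt=np.radians(np.arange(-90,270,1))
def unwarp(I,n,s,x):
    P=np.array([[f(t,x,r) for t in tt] for r in rr]).reshape(-1,3); uv=project(n,P,s).astype(np.float32).reshape(60,360,2)
    return cv2.remap(np.ascontiguousarray(I),uv[...,0],uv[...,1],cv2.INTER_LINEAR)
if __name__=="__main__":
    k=sys.argv[1]; s=robot.read_state(); im=viewer.capture("wrist")[:,:,::-1]; pickle.dump(s,open(f"s{k}.pkl","wb")); cv2.imwrite(f"pics/w{k}.png",im)
    print(s["time"],s["position"],s["ft_force"],s["joints"].round(2))
    h=project("wrist",ax-10*X,s)[0]; print("hub",h, "circle",project("wrist",[f(t,-10) for t in np.radians([0,90,180,270])],s).round(0).tolist())
    u,v=int(h[0]),int(h[1]); c=im[max(0,v-80):v+80,max(0,u-110):u+110]; print("crop origin",max(0,u-110),max(0,v-80))
    o=np.zeros((590,720,3),np.uint8); c=cv2.resize(c,None,fx=2.5,fy=2.5,interpolation=cv2.INTER_CUBIC); o[:c.shape[0],:c.shape[1]]=c
    o[405:585]=cv2.resize(unwarp(im,"wrist",s,-10),(720,180)); cv2.imwrite(f"pics/u{k}.png",o)
E
python3 look.py 4
```

```text
6.25 [442.8306318   58.13421978 238.08014331] [-0.18374774  0.1905723   0.39001214] [ 0.51  0.35 -0.91  2.18  0.39  0.79  0.68]
hub [323.39181736 210.83363454] circle [[339.0, 242.0], [382.0, 205.0], [312.0, 190.0], [260.0, 216.0]]
crop origin 213 130
```

View pics/u4.png

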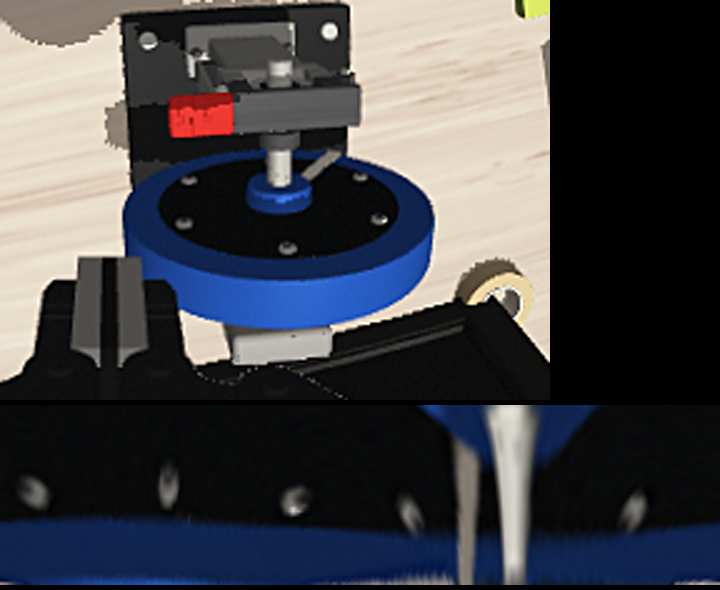

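The index line reads ≈142° here, and the six screws agree (they sit midway, at −8°+60k). The rotor came down anticlockwise, so this is one of the two stops. Now I grip the rim on its right side and carry the rotor past the bottom to the other side.

Request:
{"method": "move_arm", "body": {
  "motion": [
    [0.188,0.069,0,-1],
    [0.188,0.069,0,-1],
    [0.188,0.069,0,-1],
    [0.188,0.069,0,-1],
    [0.188,0.069,0,-1],
    [0.188,0.069,0,-1],
    [0.188,0.069,0,-1],
    [0.188,0.069,0,-1]
  ],
  "grip": -0.1,
  "squeeze": 40
}}

```text
time: 7.1
position: [499.7, 79.1, 238.9]
orientation: [-0.0, 0.659, 0.752, -0.0]
ft_force: [-0.2, 0.9, 0.0]
opening: 47.2
```

Request:
{"method": "move_arm", "body": {
  "motion": [
    [0,0,0,-0.2],
    [0,0,0,-0.2],
    [0,0,0,-0.2],
    [0,0,-0.1,-0.2],
    [0,0,-0.1,-0.2],
    [0,0,-0.1,-0.2]
  ]
}}

```text
time: 7.7
position: [499.4, 79.0, 208.8]
orientation: [-0.001, 0.761, 0.649, -0.001]
ft_force: [0.4, 0.6, 0.8]
opening: 47.2
```

```bash
cat > rel.py <<'E'
from look import *
s=robot.read_state(); p=s["position"]-ax; W=q(s["orientation"]).as_matrix()
print(s["time"],s["position"].round(1),"local",np.array([p@X,p@Y,p@Z]).round(1),"tooly yaw",np.degrees(np.arctan2(W[1,1],W[0,1])).round(1),"F",s["ft_force"].round(1),"open",round(s["opening"],1),s["joints"].round(2))
E
python3 rel.py
```

```text
7.7 [499.4  79.  208.8] local [ 1.000e-01 -3.650e+01  1.038e+02] tooly yaw -9.1 F [0.4 0.6 0.8] open 47.2 [ 0.13  0.38 -0.48  2.1   0.27  0.72 -0.68]
```

Request:
{"method": "move_arm", "body": {
  "motion": [
    [0,0,-0.1,0],
    [0,0,-0.18,0],
    [0,0,-0.23,0],
    [0,0,-0.23,0]
  ]
}}

```text
time: 8.1
position: [499.3, 78.8, 139.3]
orientation: [-0.001, 0.761, 0.649, -0.001]
ft_force: [-0.3, -0.5, -0.1]
opening: 47.1
```

Request:
{"method": "move_arm", "body": {
  "motion": [
    [0,0,0,0],
    [0,0,0,0],
    [0,0,0,0],
    [0,0,0,0],
    [0,0,0,0]
  ],
  "grip": 1,
  "squeeze": 30
}}

```text
time: 8.6
position: [498.8, 79.1, 141.2]
orientation: [-0.0, 0.761, 0.648, -0.001]
ft_force: [-4.3, 0.0, 6.4]
opening: 19.2
```

```bash
python3 rel.py
```

```text
8.6 [498.8  79.1 141.2] local [ -0.5 -36.4  36.2] tooly yaw -9.2 F [-4.3  0.   6.4] open 19.2 [ 0.07  0.48 -0.42  2.16  0.36  0.57 -0.77]
```

Request:
{"method": "move_arm", "body": {
  "motion": [
    [0.002,0.013,0.01,0],
    [0.004,0.027,0.019,0],
    [0.0065,0.041,0.027,0],
    [0.009,0.056,0.033,0],
    [0.0115,0.072,0.038,0],
    [0.014,0.088,0.042,0],
    [0.0165,0.104,0.044,0],
    [0.019,0.1205,0.0443,0]
  ]
}}

```text
time: 9.4
position: [504.5, 113.6, 153.4]
orientation: [0.0, 0.762, 0.648, -0.002]
ft_force: [-4.6, -5.4, -0.2]
opening: 19.1
```

Request:
{"method": "move_arm", "body": {
  "motion": [
    [0.0026,0.0165,-0.001,0],
    [0.005,0.0326,-0.003,0],
    [0.0077,0.0486,-0.0065,0],
    [0.01,0.0642,-0.0115,0],
    [0.0125,0.0794,-0.018,0],
    [0.015,0.0939,-0.0255,0],
    [0.017,0.1077,-0.034,0],
    [0.019,0.1207,-0.0445,0]
  ]
}}

```text
time: 10.2
position: [511.0, 152.4, 141.5]
orientation: [0.0, 0.761, 0.648, -0.0]
ft_force: [-5.9, -1.3, 7.8]
opening: 19.3
```

Request:
{"method": "move_arm", "body": {
  "motion": [
    [0,0,0,0],
    [0,0,0,0],
    [0,0,0,0]
  ]
}}

```text
time: 10.5
position: [511.1, 153.0, 141.1]
orientation: [-0.0, 0.761, 0.648, 0.0]
ft_force: [-4.7, -0.5, 3.6]
opening: 19.2
```

```bash
python3 rel.py
```

```text
10.5 [511.1 153.  141.1] local [ 0.1 38.5 36.1] tooly yaw -9.1 F [-4.7 -0.5  3.6] open 19.2 [-0.07  0.51 -0.41  2.1   0.36  0.6  -0.89]
```

Request:
{"method": "move_arm", "body": {
  "motion": [
    [0,0,0,0],
    [0,0,0,0],
    [0,0,0,0],
    [0,0,0.05,0],
    [0,0,0.2,0],
    [0,0,0.33,0],
    [0,0,0.33,0]
  ],
  "grip": -0.1
}}

```text
time: 11.2
position: [515.8, 153.9, 244.6]
orientation: [0.002, 0.761, 0.648, 0.006]
ft_force: [-0.1, 0.2, 0.1]
opening: 46.8
```

Request:
{"method": "move_arm", "body": {
  "motion": [
    [-0.227,-0.317,0,1],
    [-0.227,-0.317,0,1],
    [-0.227,-0.317,0,1],
    [-0.227,-0.317,0,1],
    [-0.227,-0.317,0,1],
    [-0.227,-0.317,0,1],
    [-0.227,-0.317,0,1],
    [-0.227,-0.317,0,1]
  ]
}}

```text
time: 12.0
position: [443.7, 56.5, 238.8]
orientation: [0.0, 0.259, 0.966, 0.001]
ft_force: [0.4, 0.5, -0.4]
opening: 46.8
```

Request:
{"method": "move_arm", "body": {
  "motion": [
    [0,0,0,0.2],
    [0,0,0,0.2],
    [0,0,0,0.2],
    [0,0,0,0.2],
    [0,0,0,0.2],
    [0,0,0,0.2],
    [0,0,0,0.2],
    [0,0,0,0.2]
  ]
}}

```text
time: 12.8
position: [443.3, 56.3, 239.1]
orientation: [0.0, 0.115, 0.993, -0.0]
ft_force: [0.3, 0.2, -0.5]
opening: 47.2
```

Request:
{"method": "move_arm", "body": {
  "motion": [
    [0,0,0,0],
    [0,0,0,0],
    [0,0,0,0],
    [0,0,0,0],
    [0,0,0,0],
    [0,0,0,0],
    [0,0,0,0],
    [0,0,0,0]
  ]
}}

```text
time: 13.6
position: [443.2, 56.3, 239.0]
orientation: [0.0, 0.115, 0.993, 0.0]
ft_force: [0.6, 0.2, 0.5]
opening: 47.5
```

```bash
python3 look.py 5
```

```text
13.6 [443.23523196  56.25131191 239.04911849] [0.5937411  0.21535118 0.50937403] [ 0.48  0.33 -0.87  2.18  0.36  0.78  0.72]
hub [324.77102801 209.54347891] circle [[341.0, 240.0], [383.0, 204.0], [314.0, 188.0], [262.0, 214.0]]
crop origin 214 129
```

View pics/u5.png

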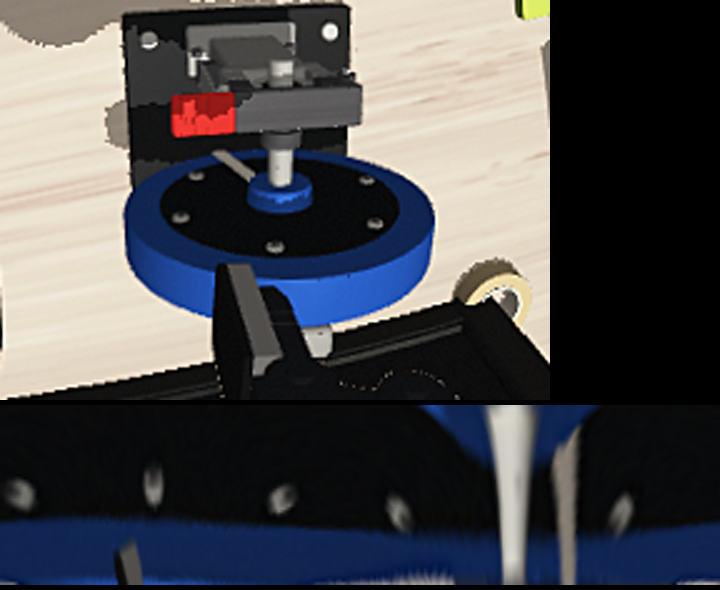

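The other stop reads index ≈195° (line at 193°, screws at 195.7°). The span is ≈53°, so each stop is ≈26.5° short, which fits the stated 20–30°. Bottom is at index ≈169°. I regrip at +13° and turn clockwise to −13°.

Request:
{"method": "move_arm", "body": {
  "motion": [
    [0.213,0.239,0,-1],
    [0.213,0.239,0,-1],
    [0.213,0.239,0,-1],
    [0.213,0.239,0,-1],
    [0.213,0.239,0,-1],
    [0.213,0.239,0,-1],
    [0.213,0.239,0,-1],
    [0.213,0.239,0,-1]
  ]
}}

```text
time: 14.45
position: [507.1, 128.0, 239.0]
orientation: [-0.0, 0.658, 0.753, -0.0]
ft_force: [0.9, -0.3, -0.6]
opening: 46.9
```

Request:
{"method": "move_arm", "body": {
  "motion": [
    [0,0,0,-0.2],
    [0,0,0,-0.2],
    [0,0,0,-0.2],
    [0,0,-0.1,-0.2],
    [0,0,-0.1,-0.2],
    [0,0,-0.1,-0.2]
  ]
}}

```text
time: 15.05
position: [506.6, 127.9, 208.8]
orientation: [-0.0, 0.761, 0.649, -0.001]
ft_force: [1.0, 0.5, 0.4]
opening: 46.9
```

```bash
python3 rel.py
```

```text
15.05 [506.6 127.9 208.8] local [ -0.4  12.9 103.8] tooly yaw -9.1 F [1.  0.5 0.4] open 46.9 [ 0.    0.4  -0.43  2.07  0.25  0.73 -0.75]
```

Request:
{"method": "move_arm", "body": {
  "motion": [
    [0,0,-0.1,0],
    [0,0,-0.15,0],
    [0,0,-0.19,0],
    [0,0,-0.19,0]
  ]
}}

```text
time: 15.45
position: [506.7, 127.8, 151.4]
orientation: [-0.0, 0.761, 0.649, -0.001]
ft_force: [-0.6, 0.0, 0.1]
opening: 47.0
```

Request:
{"method": "move_arm", "body": {
  "motion": [
    [0,0,0,0],
    [0,0,0,0],
    [0,0,0,0],
    [0,0,0,0],
    [0,0,0,0]
  ],
  "grip": 1,
  "squeeze": 30
}}

```text
time: 15.95
position: [507.0, 128.4, 153.1]
orientation: [0.0, 0.761, 0.648, 0.0]
ft_force: [-2.4, 0.9, 6.2]
opening: 18.9
```

Request:
{"method": "move_arm", "body": {
  "motion": [
    [-0.0017,-0.011,0.002,0],
    [-0.0034,-0.0215,0.004,0],
    [-0.005,-0.032,0.005,0],
    [-0.007,-0.043,0.005,0],
    [-0.0085,-0.054,0.005,0],
    [-0.01,-0.0645,0.004,0],
    [-0.012,-0.075,0.002,0],
    [-0.0136,-0.086,0,0]
  ]
}}

```text
time: 16.75
position: [503.2, 105.3, 153.1]
orientation: [-0.001, 0.761, 0.649, 0.002]
ft_force: [-3.6, 5.3, 5.0]
opening: 19.2
```

Request:
{"method": "move_arm", "body": {
  "motion": [
    [0,0,0,0],
    [0,0,0,0],
    [0,0,0,0],
    [0,0,0,0]
  ]
}}

```text
time: 17.15
position: [503.1, 104.4, 152.9]
orientation: [-0.001, 0.761, 0.649, 0.001]
ft_force: [-3.4, 3.9, 5.0]
opening: 19.5
```

```bash
python3 rel.py
```

```text
17.15 [503.1 104.4 152.9] local [ -0.3 -10.8  47.9] tooly yaw -9.1 F [-3.4  3.9  5. ] open 19.5 [ 0.01  0.47 -0.39  2.13  0.31  0.59 -0.77]
```

Now I let go (it should stay put) and check the index from the front.

Request:
{"method": "move_arm", "body": {
  "motion": [
    [0,0,0,0],
    [0,0,0,0],
    [0,0,0,0],
    [0,0,0.05,0],
    [0,0,0.18,0],
    [0,0,0.29,0],
    [0,0,0.29,0]
  ],
  "grip": -0.1
}}

```text
time: 17.85
position: [506.4, 102.9, 243.2]
orientation: [0.002, 0.762, 0.648, 0.004]
ft_force: [0.4, 1.0, -0.7]
opening: 46.7
```

Request:
{"method": "move_arm", "body": {
  "motion": [
    [-0.2,-0.16,0,1],
    [-0.2,-0.16,0,1],
    [-0.2,-0.16,0,1],
    [-0.2,-0.16,0,1],
    [-0.2,-0.16,0,1],
    [-0.2,-0.16,0,1],
    [-0.2,-0.16,0,1],
    [-0.2,-0.16,0,1]
  ]
}}

```text
time: 18.65
position: [442.7, 53.5, 238.3]
orientation: [-0.0, 0.26, 0.966, -0.0]
ft_force: [0.7, 0.6, -0.2]
opening: 47.0
```

Request:
{"method": "move_arm", "body": {
  "motion": [
    [0,0,0,0.2],
    [0,0,0,0.2],
    [0,0,0,0.2],
    [0,0,0,0.2],
    [0,0,0,0.2],
    [0,0,0,0.2]
  ],
  "grip": 1
}}

```text
time: 19.25
position: [443.0, 54.1, 238.9]
orientation: [-0.0, 0.116, 0.993, -0.0]
ft_force: [-0.3, -0.5, -0.5]
opening: -0.0
```

```bash
python3 look.py 6
```

```text
19.25 [443.00828854  54.08161556 238.94820119] [-0.33986804 -0.46114996 -0.5325023 ] [ 0.45  0.32 -0.82  2.18  0.34  0.77  0.75]
hub [326.92139251 209.2371545 ] circle [[343.0, 240.0], [385.0, 204.0], [315.0, 188.0], [264.0, 214.0]]
crop origin 216 129
```

View pics/u6.png

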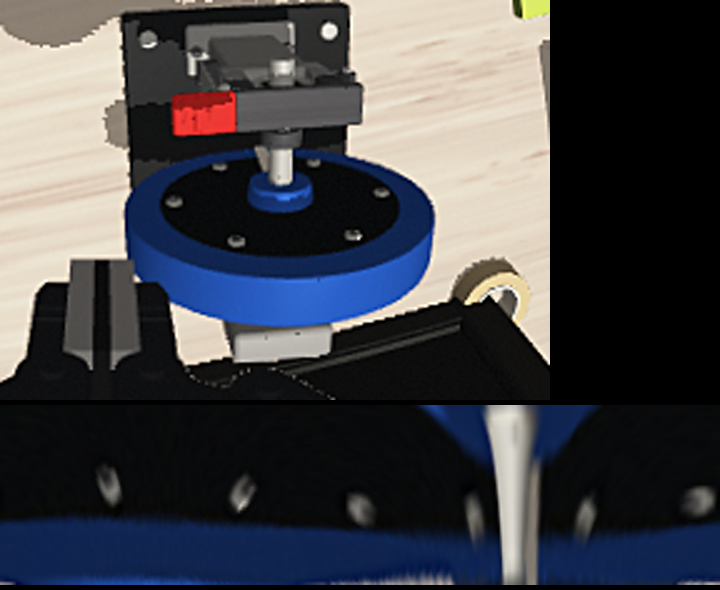

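Reading: the index line is just past the axle, ≈7° short of the midpoint between the stops, so the grip lagged or pivoted. I'll use the screws for a numeric reading, comparing all three looks.

```bash
cat > screws.py <<'E'
from look import *
from scipy.optimize import least_squares
def screws(k):
    s=pickle.load(open(f"s{k}.pkl","rb")); im=cv2.imread(f"pics/w{k}.png")
    v=im.max(2).astype(int); sat=v-im.min(2)
    N=360; F=np.array([f(t,-10,50) for t in np.linspace(0,2*np.pi,N)]); m=np.zeros(v.shape,np.uint8)
    cv2.fillPoly(m,[project("wrist",F,s).astype(np.int32)],1)
    b=((v>65)&(sat<45)&(m>0)).astype(np.uint8); n,l,st,c=cv2.connectedComponentsWithStats(b)
    uv=np.array([np.average(np.argwhere(l==i)[:,::-1],axis=0,weights=v[l==i]-40) for i in range(1,n) if 3<=st[i,4]<=25])
    o,d=rays("wrist",uv,s); t=((ax-10*X-o)@X)/(d@X); P=o+d*t[:,None]-ax
    y,z=P@Y,P@Z; return uv,y,z
def fit(D):
    # common centre and vertical scale, radius; per-image phase
    ks=list(D)
    def model(p):
        out=[]
        for i,k in enumerate(ks):
            y,z=D[k][1]-p[0],(D[k][2]-p[1])*p[2]; a=np.arctan2(y,z)-p[4+i]; a=(a+np.pi/6)%(np.pi/3)-np.pi/6
            r=np.hypot(y,z); out+=[(r-p[3]),(a*p[3])]
        return np.concatenate(out)
    best=min((least_squares(model,[0,0,1,42,*[np.radians(g) for g in G]],loss="soft_l1") for G in __import__("itertools").product((-20,0,20),repeat=len(ks))),key=lambda r:r.cost)
    return best
if __name__=="__main__":
    D={k:screws(k) for k in sys.argv[1:]}
    for k in D: print(k,[tuple(u.round(0).astype(int).tolist()) for u in D[k][0]],np.degrees(np.arctan2(D[k][1],D[k][2])).round(0),np.hypot(D[k][1],D[k][2]).round(0))
    r=fit(D); print("cost",r.cost,"centre/scale/R",r.x[:4].round(2),"index mod60",[(k,round(float((np.degrees(x)+30)%60),1)) for k,x in zip(D,r.x[4:])])
E
python3 screws.py 4 5 6
```

```text
4 [(288, 202), (357, 201), (365, 218), (286, 219), (328, 230)] [-133.  114.   56.  -72.   -6.] [46. 47. 45. 42. 41.]
5 [(292, 199), (361, 201), (286, 216), (364, 218), (324, 228)] [-139.  108.  -79.   50.  -14.] [46. 46. 42. 44. 41.]
6 [(341, 194), (303, 195), (368, 206), (285, 210), (357, 223), (310, 226)] [ 147. -157.   89.  -99.   30.  -35.] [48. 47. 45. 43. 43. 41.]
cost 1.9213704298474377 centre/scale/R [ 1.56 -3.13  1.   44.41] index mod60 [('4', 21.5), ('5', 15.2), ('6', 55.7)]
```

Screw fit: stops at 141.5° and 195.2°, bottom at 168.4°. The rotor now stands at 175.7°, so it needs about −7.3° more.

Request:
{"method": "move_arm", "body": {
  "motion": [
    [0.209,0.22,0,-1],
    [0.209,0.22,0,-1],
    [0.209,0.22,0,-1],
    [0.209,0.22,0,-1],
    [0.209,0.22,0,-1],
    [0.209,0.22,0,-1],
    [0.209,0.22,0,-1],
    [0.209,0.22,0,-1]
  ],
  "grip": -0.1
}}

```text
time: 20.1
position: [505.7, 120.3, 239.1]
orientation: [0.0, 0.658, 0.753, 0.0]
ft_force: [-0.2, -1.0, -0.1]
opening: 47.1
```

Request:
{"method": "move_arm", "body": {
  "motion": [
    [0,0,0,-0.2],
    [0,0,0,-0.2],
    [0,0,0,-0.2],
    [0,0,-0.1,-0.2],
    [0,0,-0.2,-0.2],
    [0,0,-0.29,-0.2],
    [0,0,-0.29,-0.2]
  ]
}}

```text
time: 20.8
position: [503.2, 119.3, 149.2]
orientation: [-0.002, 0.76, 0.649, -0.003]
ft_force: [-1.2, -0.2, 0.6]
opening: 46.9
```

Request:
{"method": "move_arm", "body": {
  "motion": [
    [0,0,0,0],
    [0,0,0,0],
    [0,0,0,0],
    [0,0,0,0],
    [0,0,0,0]
  ],
  "grip": 1,
  "squeeze": 30
}}

```text
time: 21.3
position: [505.8, 120.8, 153.4]
orientation: [0.0, 0.761, 0.648, 0.001]
ft_force: [-3.3, 0.4, 6.6]
opening: 19.3
```

Request:
{"method": "move_arm", "body": {
  "motion": [
    [-0.001,-0.006,0,0],
    [-0.002,-0.012,0.001,0],
    [-0.003,-0.018,0.001,0],
    [-0.004,-0.024,0.001,0],
    [-0.005,-0.03,0,0],
    [-0.005,-0.033,0,0],
    [-0.005,-0.033,0,0],
    [-0.005,-0.033,0,0]
  ]
}}

```text
time: 22.1
position: [504.6, 113.8, 153.4]
orientation: [-0.001, 0.761, 0.649, 0.003]
ft_force: [-3.7, 5.6, 4.4]
opening: 19.5
```

```bash
python3 rel.py
```

```text
22.1 [504.6 113.8 153.4] local [-0.2 -1.3 48.4] tooly yaw -9.1 F [-3.7  5.6  4.4] open 19.5 [-0.03  0.47 -0.36  2.13  0.29  0.59 -0.76]
```

Request:
{"method": "move_arm", "body": {
  "motion": [
    [0,0,0,0],
    [0,0,0,0],
    [0,0,0,0],
    [0,0,0.05,0],
    [0,0,0.18,0],
    [0,0,0.29,0],
    [0,0,0.29,0]
  ],
  "grip": -0.1
}}

```text
time: 22.8
position: [507.7, 110.9, 243.3]
orientation: [0.002, 0.762, 0.648, 0.004]
ft_force: [1.1, 0.5, -0.6]
opening: 47.3
```

Request:
{"method": "move_arm", "body": {
  "motion": [
    [-0.205,-0.19,0,1],
    [-0.205,-0.19,0,1],
    [-0.205,-0.19,0,1],
    [-0.205,-0.19,0,1],
    [-0.205,-0.19,0,1],
    [-0.205,-0.19,0,1],
    [-0.205,-0.19,0,1],
    [-0.205,-0.19,0,1]
  ]
}}

```text
time: 23.6
position: [442.4, 52.5, 238.4]
orientation: [-0.0, 0.26, 0.966, -0.0]
ft_force: [0.0, -0.2, 0.1]
opening: 46.8
```

Request:
{"method": "move_arm", "body": {
  "motion": [
    [0,0,0,0.2],
    [0,0,0,0.2],
    [0,0,0,0.2],
    [0,0,0,0.2],
    [0,0,0,0.2],
    [0,0,0,0.2]
  ],
  "grip": 1
}}

```text
time: 24.2
position: [442.7, 53.2, 239.0]
orientation: [0.0, 0.116, 0.993, -0.0]
ft_force: [0.7, 0.0, -1.2]
opening: -0.2
```

```bash
python3 look.py 7; python3 screws.py 4 5 6 7
```

```text
24.2 [442.71942193  53.18076173 238.9846827 ] [ 0.66885739  0.01776367 -1.23378505] [ 0.42  0.31 -0.78  2.18  0.31  0.76  0.77]
hub [327.78851602 209.26141129] circle [[344.0, 240.0], [385.0, 204.0], [316.0, 188.0], [265.0, 214.0]]
crop origin 217 129
4 [(288, 202), (357, 201), (365, 218), (286, 219), (328, 230)] [-133.  114.   56.  -72.   -6.] [46. 47. 45. 42. 41.]
5 [(292, 199), (361, 201), (286, 216), (364, 218), (324, 228)] [-139.  108.  -79.   50.  -14.] [46. 46. 42. 44. 41.]
6 [(341, 194), (303, 195), (368, 206), (285, 210), (357, 223), (310, 226)] [ 147. -157.   89.  -99.   30.  -35.] [48. 47. 45. 43. 43. 41.]
7 [(345, 194), (308, 195), (286, 208), (370, 208), (307, 225), (355, 224)] [ 142. -163. -105.   83.  -41.   24.] [48. 48. 44. 45. 41. 42.]
cost 2.5818593673916936 centre/scale/R [ 1.55 -3.18  0.99 44.36] index mod60 [('4', 21.5), ('5', 15.2), ('6', 55.7), ('7', 50.0)]
```

The index is now ≈170.0°, against a target of 168.4°. I regrip straight above the axle without turning.

Request:
{"method": "move_arm", "body": {
  "motion": [
    [0.208,0.209,0,-1],
    [0.208,0.209,0,-1],
    [0.208,0.209,0,-1],
    [0.208,0.209,0,-1],
    [0.208,0.209,0,-1],
    [0.208,0.209,0,-1],
    [0.208,0.209,0,-1],
    [0.208,0.209,0,-1]
  ],
  "grip": -0.1
}}

```text
time: 25.05
position: [505.1, 116.1, 239.1]
orientation: [0.0, 0.658, 0.753, 0.0]
ft_force: [0.4, 0.1, -0.1]
opening: 46.8
```

Request:
{"method": "move_arm", "body": {
  "motion": [
    [0,0,0,-0.2],
    [0,0,0,-0.2],
    [0,0,0,-0.2],
    [0,0,-0.1,-0.2],
    [0,0,-0.2,-0.2],
    [0,0,-0.285,-0.2],
    [0,0,-0.285,-0.2],
    [0,0,-0.285,-0.2]
  ]
}}

```text
time: 25.85
position: [505.2, 116.2, 153.7]
orientation: [-0.0, 0.761, 0.649, -0.0]
ft_force: [0.2, -0.3, 0.5]
opening: 47.0
```

```bash
python3 -c "
from look import *
np.save('pre.npy',viewer.capture('scene'))"; python3 rel.py
```

```text
25.9 [505.9 116.4 154.4] local [ 0.7  1.5 49.4] tooly yaw -9.1 F [0.6 0.  1.1] open 46.5 [-0.06  0.46 -0.33  2.12  0.26  0.59 -0.74]
```

Request:
{"method": "move_arm", "body": {
  "motion": [
    [0,0,0,0],
    [0,0,0,0],
    [0,0,0,0],
    [0,0,0,0],
    [0,0,0,0],
    [0,0,0,0],
    [0,0,0,0],
    [0,0,0,0]
  ],
  "grip": 1,
  "squeeze": 30
}}

```text
time: 26.7
position: [505.0, 116.3, 154.9]
orientation: [0.0, 0.761, 0.648, 0.0]
ft_force: [-3.1, 0.5, 5.1]
opening: 19.4
```

```bash
python3 rel.py; python3 - <<'E'
from look import *
A=np.load('pre.npy'); B=viewer.capture('scene')
c=lambda I:cv2.resize(I[180:230,225:285,::-1],(360,300),interpolation=cv2.INTER_CUBIC)
o=np.vstack([np.hstack([c(A),c(B)]),cv2.resize(np.vstack([unwarp(A[:,:,::-1],"scene",None,-10),unwarp(B[:,:,::-1],"scene",None,-10)]),(720,280))])
cv2.imwrite("pics/f.png",o)
E
```

```text
26.7 [505.  116.3 154.9] local [-0.2  1.3 49.9] tooly yaw -9.2 F [-3.1  0.5  5.1] open 19.4 [-0.06  0.46 -0.33  2.12  0.26  0.59 -0.74]
```

View pics/f.png

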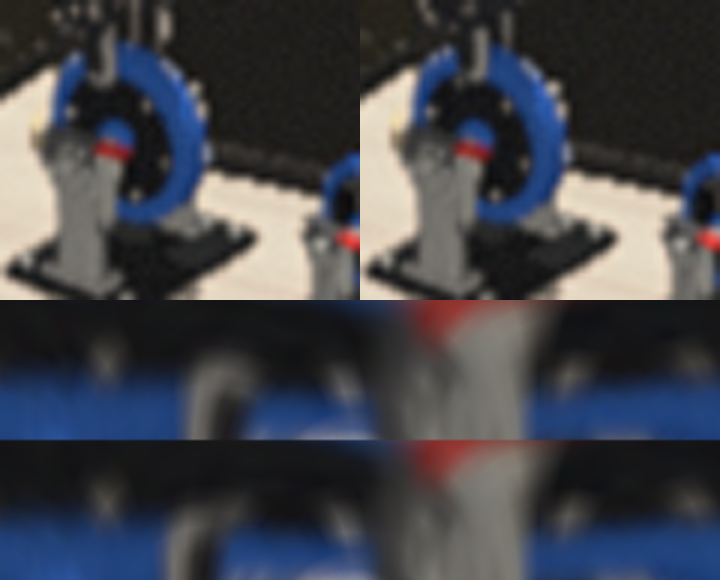

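Closing the fingers did not turn the rotor: the screw marks sit at the same columns (about 105, 345, 570 and 695) in both strips. The keeper is shut and the grip is on. Handing in.

```bash
python3 -c "
from bench import workorder
print(workorder.close_job())"
```

```text
the job is handed in; nothing more can be done
None
```

The job is handed in: the keeper is shut, the rotor's heavy side is turned down, and the fingers hold its rim at rest. No verdict came back.

- **Keeper:** I pressed it until about 53 N built up on the tab. Later pictures show it lying shut. I did not touch the rotor before that.
- **Heavy side:** The rotor stopped at index 141.5° coming from one side and 195.2° from the other. Each stop is about 26.8° short of the bottom, within the 20–30° you gave. That puts the heavy side straight down at index 168.4°. The first stop is from the rotor rolling on its own at the start; the second is after I turned it past the bottom and let go.
- **Final position:** The first turn fell about 7° short, so I corrected it. With the rotor released, the last close reading was 170.0°, about 1.7° off (limit 12°).
- **Final grip:** I regripped at the top of the rim. The fingers stopped at 19.4 mm on the 20 mm rim, with a 30 N squeeze, and the grasp point is about 69 mm from the axle by calculation. Before and after pictures show the rotor did not turn as the fingers closed. After the regrip it was checked only in the coarse scene view.
- **Other things:** I did not go near the other things on the desk, but I did not measure their positions afterwards. The clock read about 27 s of the 67 s allowed.

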